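Stop the tuning blower, clear the end cap off its grille, reset the stop

TASK

A chromed end cap has slid over the grille of the wind chest. Press the black mushroom stop down until it latches and stays down by itself; with it latched, push the cap along its lane fully home against the stop bar; then turn the mushroom's grip bar clockwise until it releases and springs fully up. Work without ramming the mushroom or slamming the cap, and leave the other things on the desk where they are.

Things in the scene. Friction and masses are not known exactly. Their poses are not given: they have to be found in the camera images.
- station: fixed grey box 90 x 90 x 50 mm with the black mushroom stop on its top; origin: centre of its underside on the desk; z up. The mushroom's vertical axis runs through the origin
- knob_top (a point): centre of the top of the mushroom's grip bar, on its axis; 99 mm above the desk when up; x axis along the bar. Mushroom head 46 mm diameter, 14 mm thick (underside 29 mm, dome 15 mm below this point); the bar on the dome is 40 mm long (x), 12 mm wide (y), 15 mm high. The point moves and turns with the head
- stop_plunger (a joint): how far the mushroom is pressed, m: 0 fully up, 0.010 at the bottom. Sprung upwards (about 3 N at the top, some 9 N to get past the catch half way, where it gives with a click, 7 N at the bottom); pressed past the catch it stays down at about 0.007 when let go
- stop_knob (a joint): turn of the mushroom head, rad, growing clockwise seen from above; stays where left; stops at 0 and 2.8. At value v the bar's direction is the station's yaw minus v. A latched mushroom lets go in the last third of this range: that can take 2.6 rad of turning, so expect a fresh grip. Held tightly, it can rise only when the grip is let go
- chest: fixed dark wooden wind chest, 220 (x) x 130 (y) x 40 mm high; origin: centre of its underside. On top along x runs a lane between brass rails (7 mm high, 8 thick, 34 apart, centred on y = 0, x = -100 to +100 mm), closed at the +x end by a brass stop bar 14 mm high, face at x = +96 mm; the -x end is open. The slotted grille is the lane floor from x = -60 to -9 mm
- end_cap: loose D-shaped chromed end cap lying in the lane over the grille, 36 (x) x 30 (y) x 18 mm high, 45 g; origin: centre of its underside; flat face at x = -18 mm, round nose at x = +18 mm towards the stop bar. Home against the bar its origin is at chest x = +78 mm
- spare_cap: a second identical end cap lying on the bare desk, not part of the job; bystander; origin: centre of its underside
- parts_cup: open pewter cup, 64 mm across, 50 mm tall; bystander; origin: centre of its underside
- metronome: walnut pyramid metronome, 110 mm square foot, about 190 mm tall; bystander; origin: centre of its underside
- comb: wooden harmonica comb, 105 x 28 x 8 mm, lying flat; bystander; origin: centre of its underside
- reed_plate: brass reed plate, 105 x 30 x 5 mm, lying flat; bystander; origin: centre of its underside
- screwdriver: screwdriver, 150 mm, lying on the desk; bystander; origin: middle of its length
There are look-alikes about, which are no part of the job. Leave any blue or brown look-alike of the end_cap alone.

How it is judged (in metres and radians):
On the way, in this order (a step that is already met when the one before it is completed fails the run):
1. the mushroom is latched: it stays down more than 4 mm with the robot not touching it (value of joint stop_plunger above 0.004 m and contact force between each of the fingers, the arm and station below 0.3 N), for 0.3 s.
2. with the mushroom still latched down, the end cap lies flat in its lane within 4 mm of home against the stop bar (value of joint stop_plunger above 0.004 m and x of end_cap in the frame of chest between 0.074 and 0.082 m and z of end_cap in the frame of chest between 0.036 and 0.044 m and angle between end_cap's own z axis and vertical below 0.1 rad and y of end_cap in the frame of chest between -0.008 and 0.008 m), for 0.2 s.
At the end, for the whole second after the job is handed in: the mushroom is up again (pressed less than 1.5 mm) and untouched; the end cap lies flat, at rest and released in the chest's lane, within 4 mm of home against the stop bar (and within 8 mm of the lane's centre line) (value of joint stop_plunger below 0.0015 m and x of end_cap in the frame of chest between 0.074 and 0.082 m and z of end_cap in the frame of chest between 0.036 and 0.044 m and angle between end_cap's own z axis and vertical below 0.1 rad and y of end_cap in the frame of chest between -0.008 and 0.008 m and contact force between each of the fingers, the arm and station below 0.3 N and contact force between the fingers and end_cap below 0.3 N and linear speed of end_cap below 0.01 m/s).
It fails at once if the mushroom is rammed (more than 80 N) (contact force between the fingers and station above 80 N).
It fails at once if the end cap is slammed or squeezed (more than 45 N) (contact force between the fingers and end_cap above 45 N).
It fails at once if the spare end cap, parts cup, metronome, comb, reed plate or screwdriver is moved more than 20 mm (distance of any of spare_cap, parts_cup, metronome, comb, reed_plate, screwdriver from where it was at the start of the episode above 0.02 m).
It also fails if it takes over 72 s, if anything falls off the work surface, if the arm or the gripper's body presses on something with over 40 N, if the wrist force passes 120 N, or if a joint passes its speed limit or range.

ROBOT

A 7-joint arm with a two-finger parallel gripper is mounted at the origin on the work surface. World frame = base frame: x ahead of the robot, y to its left, z up, the work surface at z = 0. Lengths are in mm, angles in rad, forces in N, time in s.
With the tool pointing down it reaches from about 400 to 875 mm from the base axis. Payload 4.4 kg.
Tool frame: the origin (TCP) lies between the finger pads; the fingertips stand 17 mm ahead of it and the grasp point (between the pads) lies 2 mm behind it; z points along the fingers, y is the line along which they close (so a half turn about z gives the same grasp; the last joint's range is limited). The gripper opens to 85 mm and grips with 20 to 120 N. Pads are 22 mm wide; open, the fingers measure 114 mm over their backs; the gripper's body (76 mm by 85 mm) begins 54 mm behind the grasp point. The pads swing forward as they close: fully open they stand 13 mm farther back than shut.
Start: joints at [1.121, 0.628, 0.038, 1.517, -0.027, 0.996, -0.02], TCP at [243.418, -602.715, 248.313] pointing down, gripper open.
Joint ranges: [-3.06, 3.06], [-0.37, 2.12], [-1.25, 1.32], [0.18, 2.47], [-1.1, 4.24], [0.23, 1.98], [-2.94, 2.94]. Speed limits (rad/s): [2.57, 2.57, 3.14, 3.14, 3.14, 3.14, 3.14].

INTERFACE

Orientations are given as [roll, pitch, yaw] about the fixed x, y, z axes, in that order (R = Rz(yaw) Ry(pitch) Rx(roll)).
In Python, from cell import sensors, get_image, ctrl gives the robot as it stands.
- The arm moves only by the tool send_rows, never from a script. Its argument "series" is a list of rows, each a list of 3 entries, a list of its own where there are three numbers: the finger opening in mm, from 0 to 85.4, then the shift along the world's x, y, z in units of 60 mm (1.0 is 60 mm), then the turn, a rotation vector about the world's x, y, z in units of 5 degrees (1.0 is 5 degrees). A call has 1 to 8 rows; each row shifts and turns the commanded pose from where the row before left it; what a row does not reach is not made up. A row lasts 1/8 s, in which the tool goes at most 62.5 mm and 10.7 degrees, less where a joint would pass 70% of its speed; a pose out of reach is approached as far as the arm can. A call is refused whole if a number of a shift passes 1 or a number of a turn 1, either way. A call with a gripper value outside its range is refused whole. The fingers move at their own pace and stop on an object; the grip force is fixed at half the most. Time passes only in rows, so rows that do not move let the fingers close. It gives the time, the measured TCP pose, the force, the opening and the grip force at its end, in the units of the state.
- sensors.read_state(): the state, without advancing time (a new reading comes with each control period).
- get_image(name): name is "scene" or "top"; returns a dict with "img" (400x640x3 uint8, red, green, blue), "depth" (400x640 float32, mm along the optical axis (not along the pixel's ray), 0 where there is no reading), "vfov" (degrees; the focal length in pixels is half the picture's height over the tangent of half this angle, whatever the lens; pixels are square), "cx", "cy" (the principal point, pixels), "world_to_cam" (4x4, takes a point from world to camera coordinates). Camera axes: x right, y down, z forward; pixel columns grow to the right and rows downward; lengths in mm; the calibration is good to about 2 mm. A picture is of the moment at which its call begins.
- ctrl.finish_job(): hands the job in; it is judged then, once.
The state is a dict: "clock": time; "qpos": joint angles; "qd": joint speeds; "tau": joint torques, N m; "eef_pos": TCP position; "tool_rot": TCP orientation; "force": force on the tool from outside, world axes, zero at the start; "torque": the same for the moment, N m; "width": finger opening in mm; "gripper_force": force on a finger pad.
Only numpy, scipy, OpenCV 4.12 (cv2) and the standard library are available. Lean on these libraries where they do the work, as an engineer would, in place of code of your own. Each camera call takes 0.05 s, during which the arm holds its last target. There are 200 camera calls.

## Working session

There is one attempt and no reset: what is moved stays moved. The work goes in short steps, Python scripts to look and compute and a tool call to move; the robot and the scene stay as the last step left them, time stands still between calls to the robot, and variables do not carry over. Pictures are saved under pics/ and viewed, at most 10 in all, crops included, and the job is handed in when it is done.

Besides the shell and the picture viewer there is one more tool, called after "Emit:" by a JSON object that holds its "op" and its "data". send_rows: Moves the arm, as the interface text tells. Its arguments: {"type":"object","properties":{"series":{"type":"array"}},"required":["series"]}

```bash
mkdir -p pics && ls && cat > h.py <<'E'
import numpy as np, cv2
from cell import sensors, get_image, ctrl
def cam(name):
    d=get_image(name); d['f']=d['img'].shape[0]/2/np.tan(np.radians(d['vfov']/2)); d['T']=np.linalg.inv(d['world_to_cam']); return d
def plane(d,uv,z):
    uv=np.atleast_2d(uv).astype(float)
    r=np.c_[(uv[:,0]-d['cx'])/d['f'],(uv[:,1]-d['cy'])/d['f'],np.ones(len(uv))]@d['T'][:3,:3].T
    o=d['T'][:3,3]; return o+r*((z-o[2])/r[:,2])[:,None]
def cloud(d):
    v,u=np.indices(d['depth'].shape); z=d['depth']
    p=np.stack([(u-d['cx'])/d['f']*z,(v-d['cy'])/d['f']*z,z],-1)
    return p@d['T'][:3,:3].T+d['T'][:3,3]
def proj(d,p):
    p=np.atleast_2d(p); c=p@d['world_to_cam'][:3,:3].T+d['world_to_cam'][:3,3]
    return c[:,:2]/c[:,2:]*d['f']+[d['cx'],d['cy']]
def save(n,img): cv2.imwrite('pics/'+n,cv2.cvtColor(img,cv2.COLOR_RGB2BGR))
E
python3 - <<'E'
from h import *
for n in ('top','scene'):
    d=cam(n); save(n+'1.png',d['img']); print(n,d['f'],d['cx'],d['cy'],d['T'].round(2).tolist())
    np.savez(n+'1.npz',**{k:d[k] for k in d})
print(sensors.read_state())
E
```

```text
pics
top 365.36729244697034 322.70628091767765 198.72363182378066 [[0.02, -0.99, 0.13, 349.0], [-1.0, -0.02, -0.0, 1.64], [0.01, -0.13, -0.99, 1339.5], [0.0, 0.0, 0.0, 1.0]]
scene 507.6874973690637 321.53898460030877 196.546330458135 [[0.75, 0.43, -0.51, 1208.41], [0.66, -0.5, 0.56, -737.64], [-0.01, -0.76, -0.65, 966.63], [0.0, 0.0, 0.0, 1.0]]
{'clock': 0.1, 'qpos': array([ 1.12119944,  0.62926238,  0.03841461,  1.51830345, -0.0269909 ,
        0.99629489, -0.01998829]), 'qd': array([ 0.00022628, -0.00347429, -0.00011442, -0.00413816, -0.00103858,
       -0.00081193, -0.00025484]), 'tau': array([ 3.19379171e-03, -5.64534330e+01,  1.23041287e+00, -1.93972349e+01,
        1.12482818e-02,  5.45815434e-03,  2.34238416e-05]), 'eef_pos': array([ 243.22407894, -602.18560174,  247.46346837]), 'tool_rot': array([-3.13984162e+00,  8.88739133e-06,  3.83837132e-01]), 'force': array([-0.6850105 ,  0.01968409, -0.16052292]), 'torque': array([0.01568572, 0.0099537 , 0.0565734 ]), 'gripper_force': 0.0, 'width': 85.79094300106279}
```

View pics/top1.png

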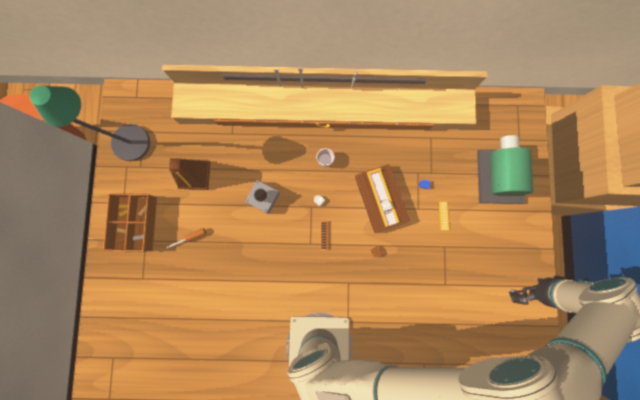

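View pics/scene1.png

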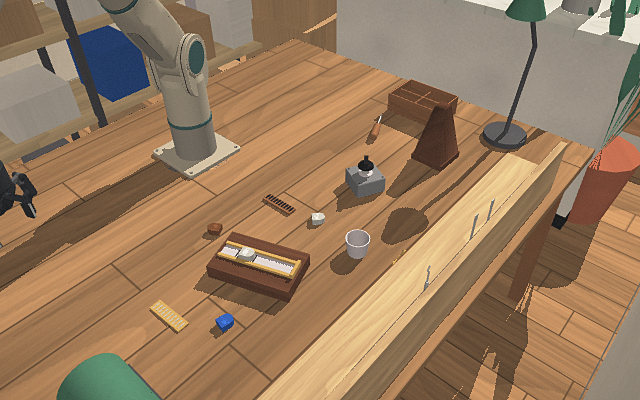

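The top view shows the station at about (262,195), the chest at (383,199), the spare cap at (320,201), the cup at (325,157), and a blue look-alike at (425,184) and a brown one at (378,252). Next I'll zoom in on the chest and station in both views.

```bash
python3 - <<'E'
from h import *
a=np.load('top1.npz')['img']; b=np.load('scene1.npz')['img']
r=lambda i,s:cv2.resize(i,s,interpolation=cv2.INTER_CUBIC)
A=np.hstack([r(a[155:245,345:425],(266,300)),r(a[175:220,235:295],(400,300))])
B=np.hstack([r(b[225:305,200:320],(400,266)),r(b[145:205,325:405],(266,200)).copy() if 0 else r(b[145:205,330:400],(266,266))])
save('z.png',np.vstack([A,B]))
# depth clouds
for n in('top1','scene1'):
    d=dict(np.load(n+'.npz')); P=cloud(d)
    for nm,uv in dict(top1=dict(chest=(345,425,155,245),st=(240,290,170,220)),scene1=dict(chest=(200,320,225,305),st=(340,390,150,200)))[n].items():
        q=P[uv[2]:uv[3],uv[0]:uv[1]].reshape(-1,3); print(n,nm,np.histogram(q[:,2],bins=np.arange(-10,120,5))[0].tolist())
E
```

```text
top1 chest [273, 2663, 1817, 121, 26, 35, 16, 16, 106, 988, 783, 209, 45, 58, 15, 0, 0, 0, 0, 0, 0, 0, 0, 0, 0]
top1 st [109, 981, 682, 41, 7, 10, 4, 3, 9, 3, 50, 271, 178, 4, 0, 0, 2, 19, 45, 23, 9, 29, 8, 0, 0]
scene1 chest [14, 2112, 2806, 189, 155, 197, 146, 135, 161, 1272, 1696, 422, 111, 131, 14, 0, 0, 0, 0, 0, 0, 0, 0, 0, 0]
scene1 st [11, 626, 733, 72, 56, 54, 54, 52, 44, 71, 46, 210, 258, 31, 9, 0, 5, 25, 66, 22, 8, 30, 8, 0, 0]
```

View pics/z.png

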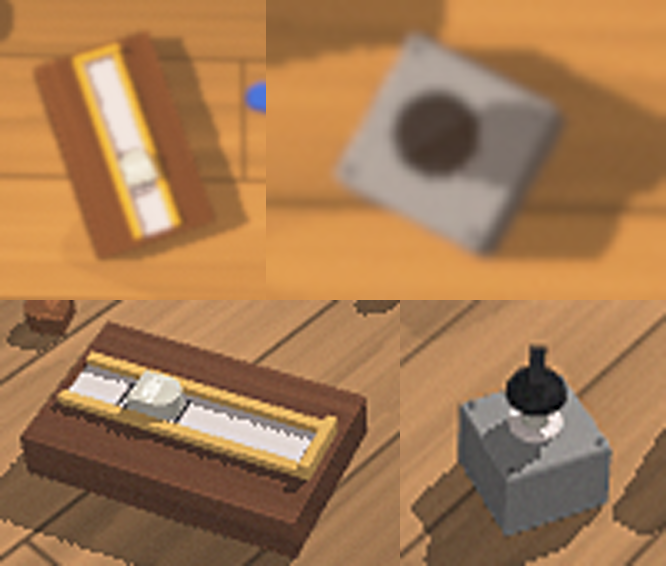

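The zoom shows the stop bar at the far (+x world) end of the lane, with the cap nose toward it. The grip bar stands up and is seen nearly end-on from the scene camera. Now I'll fit poses from both depth views.

```bash
python3 - <<'E'
from h import *
roi=dict(top1=dict(chest=(345,425,155,245),st=(240,290,170,220)),scene1=dict(chest=(200,320,225,305),st=(340,390,150,200)))
def rect(p):
    c,s,a=cv2.minAreaRect(p[:,:2].astype(np.float32)); return np.round(c,1),np.round(s,1),round(a,1)
for n in roi:
    d=dict(np.load(n+'.npz')); P=cloud(d); hsv=cv2.cvtColor(d['img'],cv2.COLOR_RGB2HSV)
    print(n)
    g=lambda k,M:M[roi[n][k][2]:roi[n][k][3],roi[n][k][0]:roi[n][k][1]].reshape(-1,3)
    q,h=g('chest',P),g('chest',hsv)
    print(' chest top',rect(q[(q[:,2]>34)&(q[:,2]<50)]), np.median(q[(q[:,2]>34)&(q[:,2]<43)][:,2]))
    y=(h[:,0]>17)&(h[:,0]<32)&(h[:,1]>120)&(h[:,2]>130)&(q[:,2]>38)
    print(' brass',y.sum(),rect(q[y]))
    cp=q[(q[:,2]>54)]; print(' cap',len(cp),rect(cp),cp.mean(0).round(1),np.median(cp[:,2]))
    q,h=g('st',P),g('st',hsv)
    m=(q[:,2]>44)&(q[:,2]<56); print(' st',rect(q[m]),np.median(q[m][:,2]))
    m=(q[:,2]>70)&(q[:,2]<89); print(' head',rect(q[m]),q[m].mean(0).round(1))
    m=(q[:,2]>91); print(' bar',m.sum(),rect(q[m]),q[m].mean(0).round(1),q[m][:,2].max())
    e=np.linalg.eigh(np.cov(q[m][:,:2].T)); print(e[0].round(1), np.degrees(np.arctan2(e[1][1,1],e[1][0,1])))
E
```

```text
top1
 chest top (array([ 526.5, -215.2]), array([219.7, 131.3]), 19.5) 39.22805581391651
 brass 279 (array([ 527.5, -216.7]), array([204.7,  54.6]), 19.4)
 cap 110 (array([ 461. , -146.1]), array([136.9, 344.6]), 58.8) [ 472.2 -165.6  372.2] 58.3234365225037
 st (array([521.6, 216.6]), array([89.7, 90.2]), 62.9) 49.09542234026628
 head (array([522. , 216.6]), array([43.5, 41.6]), 46.4) [519.9 214.3  82.2]
 bar 58 (array([431.1, 119.2]), array([284.2,  38.5]), 47.4) [482.7 168.6 376. ] 1339.4965626471699
[   96.4 13464.3] 51.40977231946045
scene1
 chest top (array([ 526.2, -219.1]), array([222.8, 136.1]), 19.7) 40.08322642414316
 brass 568 (array([ 856.6, -416.6]), array([185.3, 934.4]), 58.8)
 cap 204 (array([ 878.9, -429.7]), array([138.5, 891.4]), 55.8) [ 651.3 -322.1  231.3] 58.21132023032749
 st (array([523.3, 211.1]), array([91.1, 98.2]), 62.4) 50.244035176678835
 head (array([523.1, 211.8]), array([43.1, 41.3]), 88.1) [526.3 207.   82.1]
 bar 53 (array([ 861. , -252.7]), array([   9.9, 1193. ]), 36.1) [639.7  49.3 245.3] 966.6305277701259
[8.600000e+00 1.966906e+05] 125.85552561346391
```

```bash
python3 - <<'E'
from h import *
roi=dict(top1=dict(chest=(345,425,155,245),st=(240,290,170,220)),scene1=dict(chest=(200,320,225,305),st=(340,390,150,200)))
def rect(p):
    c,s,a=cv2.minAreaRect(p[:,:2].astype(np.float32)); return np.round(c,1),np.round(s,1),round(a,1)
for n in roi:
    d=dict(np.load(n+'.npz')); P=cloud(d); hsv=cv2.cvtColor(d['img'],cv2.COLOR_RGB2HSV)
    print(n)
    g=lambda k,M:M[roi[n][k][2]:roi[n][k][3],roi[n][k][0]:roi[n][k][1]].reshape(-1,3)
    q,h=g('chest',P),g('chest',hsv); z=q[:,2]
    y=(h[:,0]>17)&(h[:,0]<32)&(h[:,1]>120)&(h[:,2]>130)&(z>38)&(z<60)
    print(' brass',y.sum(),rect(q[y]))
    a=np.radians(19.5); x=np.array([np.cos(a),np.sin(a)])
    C=np.array([526.4,-216.5]) if n=='top1' else np.array([526.2,-219.1])
    m=(z>52)&(z<64); L=np.c_[(q[m][:,:2]-C)@x,(q[m][:,:2]-C)@[-x[1],x[0]],q[m][:,2]]
    L=L[abs(L[:,1])<18]; L1=L[L[:,0]<85]
    print(' cap local',len(L1),np.percentile(L1,[0,5,50,95,100],axis=0).round(1).tolist()); 
    m=(z>45)&(z<56); L=np.c_[(q[m][:,:2]-C)@x,(q[m][:,:2]-C)@[-x[1],x[0]],q[m][:,2]]; print('bar x max',np.percentile(L[:,0],[97,100]),L[:,1].min(),L[:,1].max())
    q=g('st',P); z=q[:,2]
    m=(z>90)&(z<110); print(' bar',m.sum(),rect(q[m]),q[m].mean(0).round(1),q[m][:,2].max())
    e=np.linalg.eigh(np.cov(q[m][:,:2].T)); print(e[0].round(1), np.degrees(np.arctan2(e[1][1,1],e[1][0,1])))
    # gripper: dark points near TCP
    m=(abs(P[...,0]-243)<90)&(abs(P[...,1]+602)<90)&(P[...,2]>200)&(P[...,2]<330); print(' grip',m.sum(),P[m].mean(0).round(1),P[m].min(0).round(),P[m].max(0).round())
E
```

```text
top1
 brass 279 (array([ 527.5, -216.7]), array([204.7,  54.6]), 19.4)
 cap local 77 [[-46.1, -14.7, 52.6], [-44.8, -11.9, 54.1], [-30.3, 1.4, 56.8], [-14.4, 14.2, 61.6], [-11.3, 16.2, 62.4]]
bar x max [101.42472128 103.79786921] -61.37845905493628 63.79854457502755
 bar 46 (array([522.1, 216.5]), array([12.3, 39.1]), 35.0) [521.5 216.4  97.5] 102.78368138295832
[ 15.1 138.5] 125.4997837287744
 grip 239 [ 235.5 -565.2  301.6] [ 204. -666.  248.] [ 281. -527.  330.]
scene1
 brass 564 (array([ 529. , -218.6]), array([204.4,  56. ]), 18.9)
 cap local 146 [[-47.7, -16.9, 52.3], [-44.5, -15.5, 53.7], [-29.4, -3.3, 57.9], [-12.3, 12.5, 60.4], [5.9, 14.5, 62.7]]
bar x max [103.75097043 104.80145322] -52.77081433234636 56.86879979103858
 bar 46 (array([522.1, 212.1]), array([ 8.8, 42.7]), 38.2) [523.9 209.7  97.5] 102.0486047077502
[  9.8 196.2] 129.41744810361078
 grip 673 [ 236.5 -566.5  298.2] [ 208. -644.  244.] [ 273. -531.  330.]
```

Both views agree to a few mm: station at about (522,214), bar direction about 127°, chest at about (527,-217.5) with yaw 19.4°, and the cap at local x of about -29. Sizes and heights match the given ones. I'll move above the station with the fingers closed, turning the tool to yaw 127°.

Emit:
{"op": "send_rows", "data": {"series": [[0, [0.5, 0.8, 0], [0, 0, 1]], [0, [0.5, 0.8, 0], [0, 0, 1]], [0, [0.5, 0.8, 0], [0, 0, 1]], [0, [0.5, 0.8, 0], [0, 0, 1]], [0, [0.5, 0.8, 0], [0, 0, 1]], [0, [0.5, 0.8, 0], [0, 0, 1]], [0, [0.5, 0.8, 0], [0, 0, 1]], [0, [0.5, 0.8, 0], [0, 0, 1]]]}}

```text
clock: 1.1
eef_pos: [484.0, -217.1, 248.2]
tool_rot: [-3.141, 0.0, 1.085]
force: [1.4, -0.3, 0.0]
width: 0.0
gripper_force: 0.0
```

Emit:
{"op": "send_rows", "data": {"series": [[0, [0.08, 0.9, 0], [0, 0, 1]], [0, [0.08, 0.9, 0], [0, 0, 1]], [0, [0.08, 0.9, 0], [0, 0, 1]], [0, [0.08, 0.9, 0], [0, 0, 1]], [0, [0.08, 0.9, 0], [0, 0, 1]], [0, [0.08, 0.9, 0], [0, 0, 1]], [0, [0.08, 0.9, 0], [0, 0, 1]], [0, [0.08, 0.9, 0], [0, 0, 1]]]}}

```text
clock: 2.1
eef_pos: [521.7, 214.7, 248.0]
tool_rot: [-3.141, 0.0, 1.783]
force: [1.6, -0.1, 0.1]
width: 0.1
gripper_force: 0.0
```

Emit:
{"op": "send_rows", "data": {"series": [[0, [0, 0, -0.5], [0, 0, 1]], [0, [0, 0, -0.5], [0, 0, 1]], [0, [0, 0, -0.5], [0, 0, 1]], [0, [0, 0, 0], [0, 0, 1]], [0, [0, 0, 0], [0, 0, 1]], [0, [0, 0, 0], [0, 0, 0]]]}}

```text
clock: 2.85
eef_pos: [521.6, 213.1, 157.9]
tool_rot: [-3.141, -0.001, 2.215]
force: [-0.7, -0.6, -0.4]
width: -0.1
gripper_force: 0.0
```

```bash
python3 - <<'E'
from h import *
im=[]
for n,(u0,u1,v0,v1) in dict(scene=(320,410,110,200),top=(225,315,150,240)).items():
    d=cam(n); P=cloud(d); p=P.reshape(-1,3)
    m=(abs(p[:,0]-522)<70)&(abs(p[:,1]-214)<70)
    for lo,hi in((91,103),(72,88),(138,146),(146,158),(158,175)):
        q=p[m&(p[:,2]>lo)&(p[:,2]<hi)]
        if len(q)>5:
            c,s,a=cv2.minAreaRect(q[:,:2].astype(np.float32)); print(n,lo,hi,len(q),np.round(c,1),np.round(s,1),round(a),q.mean(0).round(1),q[:,2].min().round(1))
    im.append(cv2.resize(d['img'][v0:v1,u0:u1],(400,400),interpolation=cv2.INTER_CUBIC))
save('z2.png',np.hstack(im))
E
```

```text
scene 91 103 42 [522.5 211.5] [ 8.9 47.5] 38 [523.2 210.6  98.4] 92.9
scene 72 88 115 [523.5 211.1] [43.9 37.7] 32 [526.3 207.   81.9] 73.0
scene 146 158 31 [525.7 203.1] [25.3 11.3] 36 [524.8 203.7 153.3] 146.3
scene 158 175 48 [524.8 203.6] [25.3 10.9] 36 [525.1 203.9 166.7] 158.0
```

View pics/z2.png

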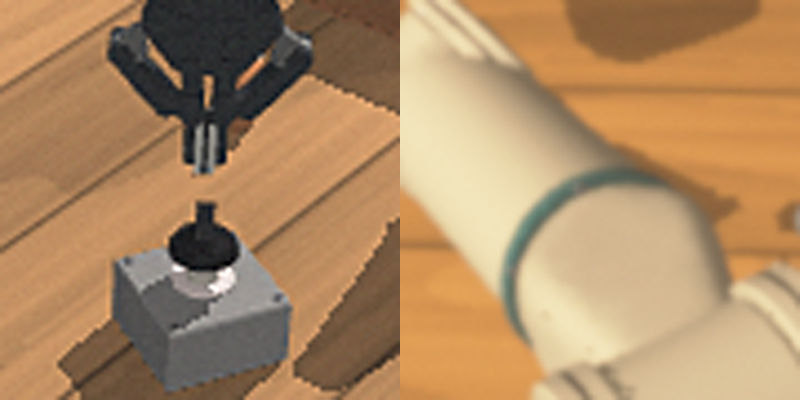

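```bash
python3 - <<'E'
from h import *
d=cam('scene'); print(proj(d,[[521.6,213.1,141],[521.6,213.1,99],[521.6,213.1,160]]))
g=cv2.cvtColor(d['img'],cv2.COLOR_RGB2GRAY)
for v in list(range(138,150,2))+list(range(154,162,1)): print(v,g[v,354:380].tolist())
E
```

```text
[[366.25509082 147.11661367]
 [365.59860269 159.18934083]
 [366.56046699 141.50078763]]
138 [127, 133, 139, 147, 144, 113, 114, 87, 43, 34, 120, 151, 29, 148, 120, 43, 37, 61, 88, 85, 86, 80, 106, 162, 159, 156]
140 [142, 145, 116, 100, 120, 137, 151, 65, 38, 28, 150, 117, 20, 145, 121, 43, 38, 85, 102, 95, 84, 166, 164, 161, 158, 161]
142 [97, 119, 135, 140, 140, 139, 149, 70, 41, 49, 148, 114, 47, 145, 119, 42, 57, 85, 94, 80, 165, 165, 164, 162, 160, 161]
144 [137, 141, 138, 136, 139, 142, 155, 64, 31, 56, 148, 88, 45, 146, 93, 35, 17, 175, 168, 166, 167, 165, 160, 158, 157, 154]
146 [138, 136, 137, 144, 151, 157, 162, 98, 15, 48, 143, 80, 49, 147, 85, 20, 51, 171, 166, 163, 158, 154, 154, 156, 159, 163]
148 [149, 152, 153, 154, 156, 158, 161, 161, 162, 147, 128, 42, 70, 135, 163, 172, 163, 162, 154, 152, 156, 157, 161, 157, 156, 152]
154 [156, 158, 158, 156, 157, 161, 162, 161, 162, 157, 159, 159, 164, 163, 164, 156, 154, 148, 150, 152, 152, 157, 155, 155, 155, 155]
155 [154, 156, 158, 163, 160, 164, 159, 158, 157, 159, 92, 97, 99, 95, 123, 151, 147, 148, 151, 153, 155, 155, 156, 154, 154, 149]
156 [160, 156, 162, 160, 160, 162, 157, 153, 154, 163, 66, 34, 31, 32, 83, 152, 152, 153, 153, 153, 151, 155, 153, 153, 147, 146]
157 [159, 157, 163, 161, 158, 154, 152, 152, 154, 166, 69, 31, 35, 29, 129, 155, 155, 152, 152, 153, 154, 153, 150, 149, 144, 149]
158 [157, 162, 160, 153, 150, 153, 149, 153, 159, 169, 43, 36, 42, 26, 131, 161, 152, 150, 152, 150, 152, 150, 147, 143, 151, 153]
159 [161, 155, 154, 152, 148, 150, 156, 161, 168, 178, 47, 43, 40, 31, 138, 167, 159, 156, 150, 152, 150, 146, 147, 150, 150, 151]
160 [158, 152, 150, 145, 149, 157, 168, 107, 71, 41, 39, 42, 40, 39, 67, 106, 186, 176, 163, 152, 142, 147, 150, 152, 149, 149]
161 [150, 149, 148, 150, 158, 171, 70, 40, 22, 24, 47, 42, 46, 39, 33, 35, 36, 144, 168, 154, 149, 146, 151, 147, 150, 149]
```

The picture shows closed fingertips at about (366,147) directly over the bar at about (366,157), aligned across it to about 1.5 mm. The top view is hidden by the arm. Now I'll press down in small steps.

Emit:
{"op": "send_rows", "data": {"series": [[0, [0.01, 0.03, -0.2], [0, 0, 0]], [0, [0, 0, -0.2], [0, 0, 0]], [0, [0, 0, -0.2], [0, 0, 0]], [0, [0, 0, -0.03], [0, 0, 0]], [0, [0, 0, -0.03], [0, 0, 0]], [0, [0, 0, -0.03], [0, 0, 0]], [0, [0, 0, 0], [0, 0, 0]]]}}

```text
clock: 3.88
eef_pos: [522.5, 215.1, 117.1]
tool_rot: [3.141, 0.0, 2.216]
force: [-0.4, -0.9, -0.3]
width: -0.1
gripper_force: 0.0
```

Emit:
{"op": "send_rows", "data": {"series": [[0, [0, 0, -0.03], [0, 0, 0]], [0, [0, 0, -0.03], [0, 0, 0]], [0, [0, 0, 0], [0, 0, 0]]]}}

```text
clock: 4.25
eef_pos: [522.8, 215.3, 114.0]
tool_rot: [3.141, 0.0, 2.216]
force: [-0.8, -0.5, 5.6]
width: -0.2
gripper_force: 2.3
```

Emit:
{"op": "send_rows", "data": {"series": [[0, [0, 0, -0.03], [0, 0, 0]], [0, [0, 0, -0.03], [0, 0, 0]], [0, [0, 0, 0], [0, 0, 0]]]}}

```text
clock: 4.62
eef_pos: [522.6, 215.2, 110.0]
tool_rot: [3.141, 0.0, 2.216]
force: [-0.4, 0.3, 0.8]
width: -0.1
gripper_force: 0.0
```

Emit:
{"op": "send_rows", "data": {"series": [[0, [0, 0, -0.03], [0, 0, 0]], [0, [0, 0, -0.02], [0, 0, 0]], [0, [0, 0, 0], [0, 0, 0]]]}}

```text
clock: 5.0
eef_pos: [522.7, 215.2, 107.0]
tool_rot: [3.141, 0.0, 2.216]
force: [0.3, -0.2, 5.9]
width: -0.3
gripper_force: 2.8
```

Emit:
{"op": "send_rows", "data": {"series": [[0, [0, 0, 0.1], [0, 0, 0]], [0, [0, 0, 0.4], [0, 0, 0]], [0, [0, 0, 0.5], [0, 0, 0]], [0, [0, 0, 0], [0, 0, 0]]]}}

```text
clock: 5.5
eef_pos: [523.5, 215.8, 168.5]
tool_rot: [3.138, 0.001, 2.216]
force: [0.1, 0.8, -0.1]
width: -0.1
gripper_force: 0.0
```

```bash
python3 - <<'E'
from h import *
d=cam('scene'); P=cloud(d); a=dict(np.load('scene1.npz')); g=cv2.cvtColor(d['img'],cv2.COLOR_RGB2GRAY); g0=cv2.cvtColor(a['img'],cv2.COLOR_RGB2GRAY)
for v in range(152,166): print(v,g[v,358:376].tolist(),P[v,366].round(0), '| before',g0[v,366])
E
```

```text
152 [156, 156, 158, 158, 162, 162, 164, 157, 155, 149, 153, 149, 157, 158, 155, 150, 148, 155] [421. 353.   1.] | before 151
153 [159, 157, 159, 158, 165, 159, 156, 153, 150, 152, 153, 155, 156, 155, 150, 149, 154, 154] [424. 348.   1.] | before 148
154 [158, 160, 162, 159, 160, 157, 149, 153, 151, 152, 158, 154, 150, 151, 148, 152, 155, 156] [428. 344.   1.] | before 157
155 [161, 163, 163, 157, 153, 150, 152, 152, 157, 154, 153, 149, 147, 147, 153, 154, 155, 152] [430. 340.   0.] | before 96
156 [164, 159, 153, 154, 151, 153, 159, 165, 165, 161, 149, 147, 146, 152, 152, 150, 151, 154] [430. 341.  -5.] | before 38
157 [156, 154, 152, 151, 151, 164, 94, 69, 64, 90, 155, 152, 152, 153, 153, 153, 151, 149] [511. 229.  92.] | before 41
158 [152, 152, 149, 152, 156, 168, 66, 31, 33, 28, 123, 156, 153, 150, 154, 150, 149, 151] [513. 226.  92.] | before 32
159 [147, 147, 153, 154, 156, 167, 44, 38, 36, 31, 128, 161, 151, 154, 152, 149, 149, 151] [515. 225.  90.] | before 40
160 [147, 149, 153, 155, 155, 161, 43, 44, 40, 30, 131, 170, 166, 167, 158, 150, 146, 143] [520. 217.  93.] | before 42
161 [152, 153, 156, 154, 161, 145, 45, 38, 44, 34, 141, 185, 175, 154, 162, 153, 144, 148] [524. 212.  94.] | before 40
162 [152, 156, 160, 106, 41, 30, 42, 44, 41, 39, 38, 64, 139, 104, 163, 156, 148, 151] [523. 214.  89.] | before 43
163 [163, 133, 45, 24, 23, 28, 54, 41, 45, 43, 35, 34, 38, 78, 165, 167, 148, 145] [529. 206.  93.] | before 46
164 [131, 41, 21, 23, 32, 30, 49, 41, 45, 54, 44, 46, 37, 31, 101, 158, 155, 147] [534. 199.  96.] | before 30
165 [62, 34, 44, 39, 35, 28, 40, 44, 42, 62, 46, 47, 38, 34, 32, 129, 158, 158] [532. 202.  90.] | before 34
```

The bar top now reads about 92 mm, so it is latched 7 mm down. Next I'll move behind the cap.

Emit:
{"op": "send_rows", "data": {"series": [[0, [-0.14, -0.95, 0], [0, 0, -0.44]], [0, [-0.14, -0.95, 0], [0, 0, -0.44]], [0, [-0.14, -0.95, 0], [0, 0, -0.44]], [0, [-0.14, -0.95, 0], [0, 0, -0.44]], [0, [-0.14, -0.95, 0], [0, 0, -0.44]], [0, [-0.14, -0.95, 0], [0, 0, -0.44]], [0, [-0.14, -0.95, 0], [0, 0, -0.44]], [0, [-0.14, -0.95, 0], [0, 0, -0.44]]]}}

```text
clock: 6.55
eef_pos: [453.9, -242.5, 165.6]
tool_rot: [-3.14, -0.002, 1.908]
force: [1.2, -0.5, 0.2]
width: 0.0
gripper_force: 0.0
```

Emit:
{"op": "send_rows", "data": {"series": [[0, [0, -0.04, -0.5], [0, 0, 0]], [0, [0, 0, -0.5], [0, 0, 0]], [0, [0, 0, -0.3], [0, 0, 0]], [0, [0, 0, 0], [0, 0, 0]]]}}

```text
clock: 7.05
eef_pos: [453.4, -242.5, 86.6]
tool_rot: [-3.138, -0.004, 1.909]
force: [-0.5, 0.2, -0.1]
width: 0.3
gripper_force: 0.0
```

```bash
python3 - <<'E'
from h import *
d=cam('scene'); t=cam('top'); s=sensors.read_state(); print(s['eef_pos'],s['tool_rot'],s['force'])
tip=s['eef_pos']-[0,0,17]
print(proj(d,[tip]),proj(t,[tip]))
c=d['img'][210:310,195:315]; save('z3.png',np.hstack([cv2.resize(c,(480,400),interpolation=cv2.INTER_CUBIC),cv2.resize(t['img'][155:245,345:417],(320,400),interpolation=cv2.INTER_CUBIC)]))
E
```

```text
[ 454.99881201 -243.02981536   88.45321559] [-3.14095602e+00 -8.36325593e-04  1.90951020e+00] [ 0.05542416 -0.35671305  0.27447037]
[[229.50928548 242.27519279]] [[391.57525861 216.48825602]]
```

View pics/z3.png

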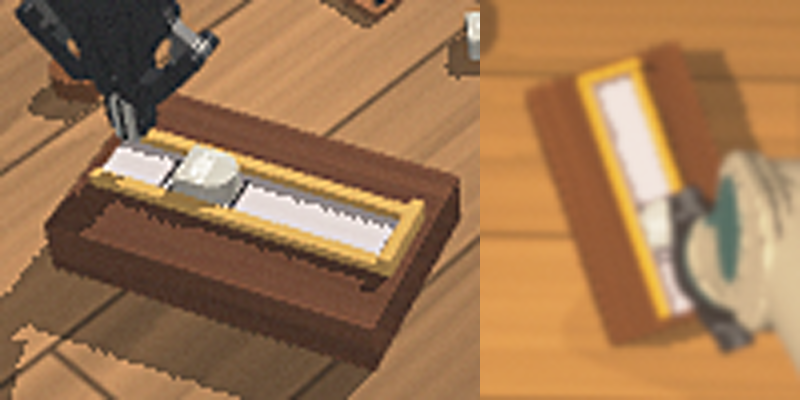

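The picture shows the closed fingers over the open end of the lane at scene pixel (228,244), behind the flat face of the cap at about (240,255), and centred on the lane. I'll lower them and push gently.

Emit:
{"op": "send_rows", "data": {"series": [[0, [0, 0, -0.2], [0, 0, 0]], [0, [0, 0, -0.17], [0, 0, 0]], [0, [0, 0, 0], [0, 0, 0]], [0, [0.09, 0.032, 0], [0, 0, 0]], [0, [0.09, 0.032, 0], [0, 0, 0]], [0, [0.09, 0.032, 0], [0, 0, 0]], [0, [0.09, 0.032, 0], [0, 0, 0]], [0, [0.09, 0.032, 0], [0, 0, 0]]]}}

```text
clock: 8.15
eef_pos: [482.3, -233.8, 66.6]
tool_rot: [-3.141, 0.0, 1.909]
force: [-1.9, -0.4, 1.9]
width: 0.2
gripper_force: 1.0
```

Emit:
{"op": "send_rows", "data": {"series": [[0, [0.09, 0.032, 0], [0, 0, 0]], [0, [0.09, 0.032, 0], [0, 0, 0]], [0, [0.09, 0.032, 0], [0, 0, 0]], [0, [0.09, 0.032, 0], [0, 0, 0]], [0, [0.09, 0.032, 0], [0, 0, 0]], [0, [0.09, 0.032, 0], [0, 0, 0]], [0, [0.09, 0.032, 0], [0, 0, 0]], [0, [0.09, 0.032, 0], [0, 0, 0]]]}}

```text
clock: 9.15
eef_pos: [525.7, -218.3, 66.5]
tool_rot: [-3.141, -0.0, 1.909]
force: [-1.6, -1.1, 3.8]
width: 0.5
gripper_force: 1.7
```

```bash
cat > look.py <<'E'
from h import *
import sys
d=cam('scene'); t=cam('top'); s=sensors.read_state(); print(s['clock'],s['eef_pos'],s['force'])
C=np.array([527.7,-217.2]); a=np.radians(19.4); x=np.array([np.cos(a),np.sin(a)])
print('tool local',(s['eef_pos'][:2]-C)@x,(s['eef_pos'][:2]-C)@[-x[1],x[0]])
for n,D in(('scene',d),('top',t)):
    p=cloud(D).reshape(-1,3); c=D['img'].reshape(-1,3).astype(int)
    L=np.c_[(p[:,:2]-C)@x,(p[:,:2]-C)@[-x[1],x[0]],p[:,2]]
    m=(abs(L[:,1])<19)&(abs(L[:,0])<92)&(L[:,2]>54)&(L[:,2]<63)&(c.sum(1)>330); m&=(c.max(1)-c.min(1)<70)
    if m.sum(): print(n,m.sum(),np.percentile(L[m],[0,5,50,95,100],axis=0).round(1).tolist())
if len(sys.argv)>1:
    save(sys.argv[1],np.hstack([cv2.resize(d['img'][210:310,195:315],(480,400),interpolation=cv2.INTER_CUBIC),cv2.resize(t['img'][155:245,345:417],(320,400),interpolation=cv2.INTER_CUBIC)]))
E
python3 look.py z4.png
```

```text
9.25 [ 526.74863945 -217.68695502   66.49962552] [ 1.25480074e-01 -1.88956780e-05 -1.98303368e-01]
tool local -1.0590923593639758 -0.14330200887507866
scene 142 [[-9.9, -18.3, 54.4], [9.0, -16.4, 55.1], [24.1, -4.4, 58.1], [41.3, 10.5, 61.1], [44.6, 15.6, 62.3]]
top 18 [[13.5, 5.0, 54.0], [16.5, 6.1, 54.7], [33.9, 11.7, 56.3], [44.1, 15.6, 59.5], [44.9, 16.4, 60.5]]
```

View pics/z4.png

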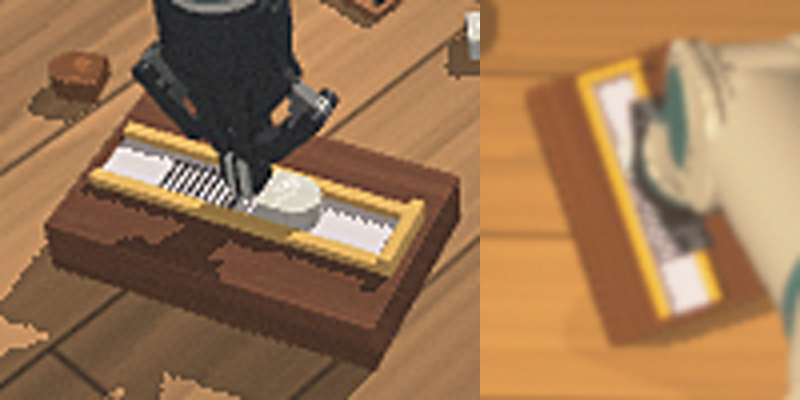

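The cap is being pushed straight, at about (267,259) in the scene image, with its nose about 50 mm short of the bar.

Emit:
{"op": "send_rows", "data": {"series": [[0, [0.09, 0.032, 0], [0, 0, 0]], [0, [0.09, 0.032, 0], [0, 0, 0]], [0, [0.09, 0.032, 0], [0, 0, 0]], [0, [0.09, 0.032, 0], [0, 0, 0]], [0, [0.09, 0.032, 0], [0, 0, 0]], [0, [0.09, 0.032, 0], [0, 0, 0]], [0, [0.06, 0.021, 0], [0, 0, 0]], [0, [0, 0, 0], [0, 0, 0]]]}}

```text
clock: 10.25
eef_pos: [561.8, -205.4, 66.5]
tool_rot: [3.141, 0.0, 1.909]
force: [-0.2, -0.9, 0.5]
width: -0.0
gripper_force: 0.0
```

```bash
python3 look.py
```

```text
10.35 [ 561.37209615 -205.62013268   66.52417148] [-0.71570396 -0.41505118 -0.46474909]
tool local 35.606665864243354 -0.2621683418597019
scene 144 [[29.5, -18.6, 54.1], [47.8, -16.5, 54.8], [63.7, -4.3, 58.2], [79.8, 10.2, 61.2], [83.0, 13.4, 62.9]]
top 16 [[31.7, 4.9, 55.0], [46.9, 6.5, 55.6], [69.6, 12.7, 57.3], [80.0, 16.4, 59.8], [82.2, 17.2, 60.1]]
```

Emit:
{"op": "send_rows", "data": {"series": [[0, [0.036, 0.013, 0], [0, 0, 0]], [0, [0.036, 0.013, 0], [0, 0, 0]], [0, [0.036, 0.013, 0], [0, 0, 0]], [0, [0.018, 0.006, 0], [0, 0, 0]], [0, [0, 0, 0], [0, 0, 0]]]}}

```text
clock: 10.98
eef_pos: [569.2, -202.8, 66.5]
tool_rot: [3.141, -0.0, 1.909]
force: [-0.5, -0.1, 0.4]
width: -0.1
gripper_force: 0.0
```

Emit:
{"op": "send_rows", "data": {"series": [[0, [0.018, 0.006, 0], [0, 0, 0]], [0, [0.018, 0.006, 0], [0, 0, 0]], [0, [0, 0, 0], [0, 0, 0]]]}}

```text
clock: 11.35
eef_pos: [571.3, -202.1, 66.5]
tool_rot: [3.141, -0.0, 1.909]
force: [-0.2, 0.0, -0.8]
width: -0.1
gripper_force: 0.0
```

Emit:
{"op": "send_rows", "data": {"series": [[0, [0.018, 0.006, 0], [0, 0, 0]], [0, [0, 0, 0], [0, 0, 0]]]}}

```text
clock: 11.6
eef_pos: [572.3, -201.7, 66.5]
tool_rot: [3.141, -0.0, 1.909]
force: [0.0, 0.4, 0.1]
width: 0.2
gripper_force: 0.0
```

Emit:
{"op": "send_rows", "data": {"series": [[0, [0.018, 0.006, 0], [0, 0, 0]], [0, [0, 0, 0], [0, 0, 0]]]}}

```text
clock: 11.85
eef_pos: [572.8, -201.6, 66.4]
tool_rot: [-3.14, -0.0, 1.909]
force: [-2.4, 0.1, 1.1]
width: -0.2
gripper_force: 1.0
```

```bash
python3 look.py z5.png
```

```text
11.95 [ 572.74568468 -201.63240026   66.43321673] [-1.84492785 -0.3136223   0.38687986]
tool local 47.659061986658976 -0.27871280156037576
scene 143 [[41.3, -17.5, 54.1], [52.7, -15.6, 55.4], [73.6, -3.9, 58.0], [89.1, 11.7, 60.9], [91.5, 12.6, 61.8]]
top 13 [[45.6, 8.0, 54.7], [56.3, 8.4, 54.9], [77.9, 12.9, 57.6], [89.0, 16.6, 61.5], [90.3, 16.6, 62.4]]
```

View pics/z5.png

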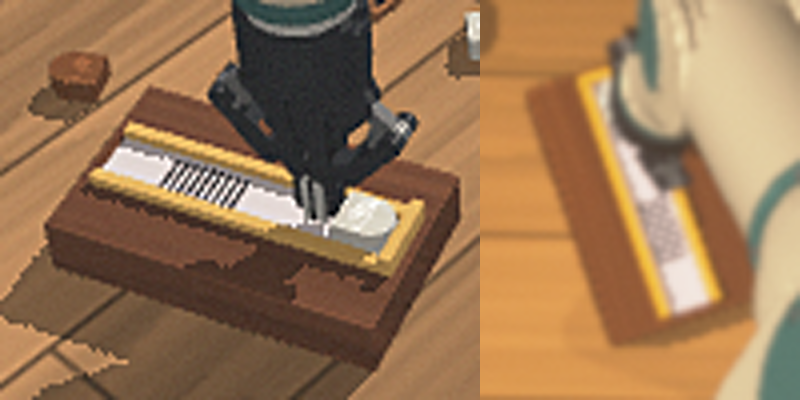

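The cap's nose is against the bar, at about (293,263) in the scene image, and force is starting to build. I'll give one more small push to confirm.

Emit:
{"op": "send_rows", "data": {"series": [[0, [0.018, 0.006, 0], [0, 0, 0]], [0, [0, 0, 0], [0, 0, 0]]]}}

```text
clock: 12.2
eef_pos: [573.0, -201.6, 66.4]
tool_rot: [-3.139, -0.0, 1.909]
force: [-5.4, -1.8, 2.9]
width: 0.0
gripper_force: 2.9
```

Emit:
{"op": "send_rows", "data": {"series": [[0, [0.018, 0.006, 0], [0, 0, 0]], [0, [0, 0, 0], [0, 0, 0]]]}}

```text
clock: 12.45
eef_pos: [573.2, -201.6, 66.3]
tool_rot: [-3.137, -0.001, 1.908]
force: [-6.5, -1.1, 4.5]
width: 0.2
gripper_force: 4.0
```

The cap is stalled against the bar with about 7 N, so it is home. I'll back off, lift, and return to the mushroom.

Emit:
{"op": "send_rows", "data": {"series": [[0, [-0.06, -0.02, 0], [0, 0, 0]], [0, [-0.12, -0.044, 0], [0, 0, 0]], [0, [0, 0, 0.5], [0, 0, 0]], [0, [0, 0, 0.6], [0, 0, 0]], [0, [0, 0, 0.63], [0, 0, 0]], [0, [0, 0, 0], [0, 0, 0]]]}}

```text
clock: 13.2
eef_pos: [567.3, -204.8, 173.5]
tool_rot: [3.135, 0.004, 1.909]
force: [0.6, 0.4, -0.2]
width: -0.0
gripper_force: 0.0
```

```bash
sed -i 's/<92)/<95)/' look.py && python3 look.py
```

```text
13.3 [ 564.72016266 -204.60762833  170.36924876] [ 0.00419668  0.13430227 -0.23854898]
tool local 39.100952645406714 -0.41924885332507544
scene 142 [[57.5, -18.8, 54.4], [60.2, -16.3, 55.3], [74.8, -3.4, 57.9], [91.5, 10.4, 61.1], [94.3, 14.5, 62.5]]
top 57 [[59.9, -11.3, 54.1], [62.2, -9.4, 55.2], [74.8, 0.8, 57.1], [90.0, 14.1, 62.0], [91.8, 15.9, 62.5]]
```

Emit:
{"op": "send_rows", "data": {"series": [[30, [-0.085, 0.876, 0], [0, 0, 0.44]], [30, [-0.085, 0.876, 0], [0, 0, 0.44]], [30, [-0.085, 0.876, 0], [0, 0, 0.44]], [30, [-0.085, 0.876, 0], [0, 0, 0.44]], [30, [-0.085, 0.876, 0], [0, 0, 0.44]], [30, [-0.085, 0.876, 0], [0, 0, 0.44]], [30, [-0.085, 0.876, 0], [0, 0, 0.44]], [30, [-0.085, 0.876, 0], [0, 0, 0.44]]]}}

```text
clock: 14.3
eef_pos: [522.9, 217.2, 168.8]
tool_rot: [-3.14, -0.001, 2.218]
force: [0.3, 0.9, 0.5]
width: 30.1
gripper_force: 0.0
```

Emit:
{"op": "send_rows", "data": {"series": [[30, [0, 0, -0.3], [0, 0, 0]], [30, [0, 0, -0.3], [0, 0, 0]], [30, [0, 0, 0], [0, 0, 0]], [30, [0, 0, 0], [0, 0, 0]]]}}

```text
clock: 14.8
eef_pos: [524.2, 214.6, 134.0]
tool_rot: [-3.141, 0.0, 2.214]
force: [0.4, 0.7, -0.4]
width: 30.0
gripper_force: 0.0
```

```bash
python3 - <<'E'
from h import *
d=cam('scene'); s=sensors.read_state(); print(s['eef_pos'],s['tool_rot'],s['width'],s['qpos'])
e=s['eef_pos']; print(proj(d,[e-[0,0,17],[e[0],e[1],92]]))
save('z6.png',cv2.resize(d['img'][110:200,320:410],(500,500),interpolation=cv2.INTER_CUBIC))
E
```

```text
[524.36632496 215.01550724 134.47397863] [3.14131036e+00 2.38193757e-04 2.21465088e+00] 29.731448188206155 [-0.15806557  0.69518965 -0.43932929  1.84976665  0.44051097  0.69367695
 -0.20820781]
[[367.07468141 154.00587349]
 [366.6682886  161.22804124]]
```

View pics/z6.png

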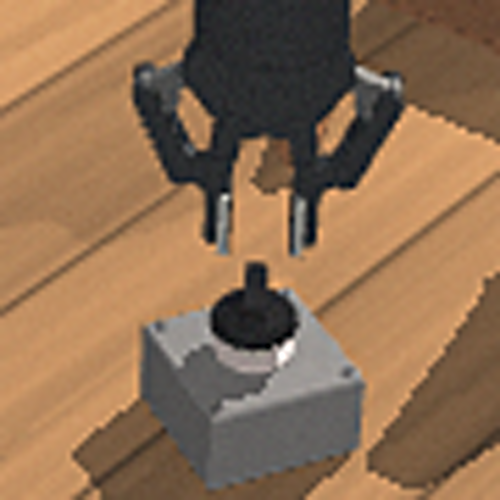

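The picture shows the open fingers straddling the bar at crop (256,275), with the gripper centre at about (261,250), so about 1 mm off across. I'll correct that and descend so the tips stay above the dome.

Emit:
{"op": "send_rows", "data": {"series": [[30, [-0.012, -0.01, -0.2], [0, 0, 0]], [30, [0, 0, -0.2], [0, 0, 0]], [30, [0, 0, -0.12], [0, 0, 0]], [22, [0, 0, 0], [0, 0, 0]], [14, [0, 0, 0], [0, 0, 0]], [14, [0, 0, 0], [0, 0, 0]]]}}

```text
clock: 15.6
eef_pos: [523.4, 215.5, 103.4]
tool_rot: [3.141, 0.0, 2.216]
force: [0.5, -1.1, -0.2]
width: 14.2
gripper_force: 0.0
```

Emit:
{"op": "send_rows", "data": {"series": [[14, [0, 0, 0], [0, 0, -1]], [14, [0, 0, 0], [0, 0, -1]], [14, [0, 0, 0], [0, 0, -1]], [14, [0, 0, 0], [0, 0, -1]], [14, [0, 0, 0], [0, 0, -1]], [14, [0, 0, 0], [0, 0, -1]], [14, [0, 0, 0], [0, 0, -1]], [14, [0, 0, 0], [0, 0, -1]]]}}

```text
clock: 16.6
eef_pos: [523.1, 215.3, 103.4]
tool_rot: [3.141, -0.0, 1.516]
force: [-0.0, 0.4, 0.6]
width: 13.9
gripper_force: 1.4
```

```bash
cat > bar.py <<'E'
from h import *
s=sensors.read_state(); print(s['clock'],s['eef_pos'].round(1),s['tool_rot'][2],s['width'],s['torque'].round(2),s['force'].round(1),s['qpos'][6])
d=cam('scene'); p=cloud(d).reshape(-1,3); m=(abs(p[:,0]-523)<24)&(abs(p[:,1]-214)<24)
for lo,hi in((86,105),(68,84)):
    q=p[m&(p[:,2]>lo)&(p[:,2]<hi)]; print(lo,len(q),np.percentile(q[:,2],[5,50,95]).round(1))
import sys
if len(sys.argv)>1: save(sys.argv[1],cv2.resize(d['img'][120:200,325:405],(500,500),interpolation=cv2.INTER_CUBIC))
E
python3 bar.py z7.png
```

```text
16.6 [523.1 215.3 103.4] 1.5155573552485793 13.861482153032815 [-0.08  0.1   0.07] [-0.   0.4  0.6] -0.7419560124596678
86 76 [ 88.6  95.4 102.6]
68 95 [69.4 75.8 80.4]
```

View pics/z7.png

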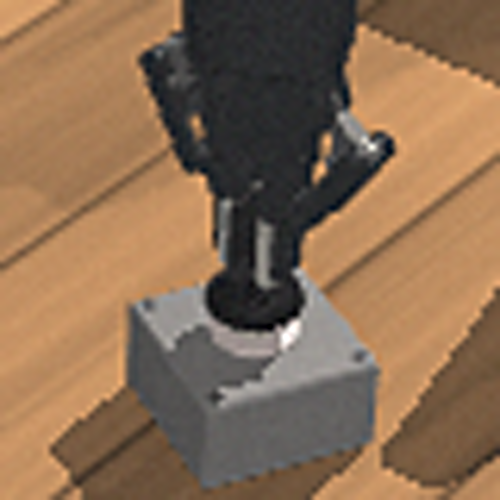

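The picture shows the bar between the fingers at crop (250,270), turning with them, and the head still down. I'll keep turning.

Emit:
{"op": "send_rows", "data": {"series": [[14, [0, 0, 0], [0, 0, -1]], [14, [0, 0, 0], [0, 0, -1]], [14, [0, 0, 0], [0, 0, -1]], [14, [0, 0, 0], [0, 0, -1]], [14, [0, 0, 0], [0, 0, -1]], [14, [0, 0, 0], [0, 0, -1]], [14, [0, 0, 0], [0, 0, -1]], [14, [0, 0, 0], [0, 0, -1]]]}}

```text
clock: 17.65
eef_pos: [522.9, 215.3, 103.3]
tool_rot: [-3.141, 0.0, 0.819]
force: [-0.2, 0.1, 0.6]
width: 14.3
gripper_force: 1.5
```

```bash
python3 bar.py
```

```text
17.65 [522.9 215.3 103.3] 0.8188816479884471 14.298161702975202 [-0.07  0.17  0.02] [-0.2  0.1  0.6] -1.2259818484334069
86 60 [ 87.7  93.2 103.9]
68 97 [69.4 75.8 81.2]
```

Emit:
{"op": "send_rows", "data": {"series": [[14, [0, 0, 0], [0, 0, -1]], [14, [0, 0, 0], [0, 0, -1]], [14, [0, 0, 0], [0, 0, -1]], [14, [0, 0, 0], [0, 0, -1]], [14, [0, 0, 0], [0, 0, -1]], [14, [0, 0, 0], [0, 0, -1]]]}}

```text
clock: 18.45
eef_pos: [522.9, 215.6, 103.3]
tool_rot: [-3.141, 0.0, 0.297]
force: [-0.3, 0.1, 0.6]
width: 14.3
gripper_force: 4.0
```

```bash
python3 bar.py
```

```text
18.45 [522.9 215.6 103.3] 0.29662246495421085 14.2815014454308 [-0.03  0.24  0.12] [-0.3  0.1  0.6] -1.583143335343327
86 60 [ 87.2  93.7 103.3]
68 98 [69.8 75.9 82.1]
```

Emit:
{"op": "send_rows", "data": {"series": [[14, [0, 0, 0], [0, 0, -1]], [14, [0, 0, 0], [0, 0, -1]], [14, [0, 0, 0], [0, 0, -1]], [14, [0, 0, 0], [0, 0, -1]]]}}

```text
clock: 19.0
eef_pos: [523.4, 215.6, 103.5]
tool_rot: [-3.141, -0.001, -0.052]
force: [-0.6, 1.1, 2.4]
width: 13.9
gripper_force: 1.9
```

```bash
python3 bar.py
```

```text
19.0 [523.4 215.6 103.5] -0.05187329648760808 13.876498849138803 [-0.06  0.15  0.02] [-0.6  1.1  2.4] -1.8215187133287931
86 72 [ 87.7  97.6 104. ]
68 66 [73.4 80.3 83.6]
```

The head has risen (75.9 → 80.3 mm), so it has released. I'll open, lift and check.

Emit:
{"op": "send_rows", "data": {"series": [[20, [0, 0, 0], [0, 0, 0]], [30, [0, 0, 0], [0, 0, 0]], [30, [0, 0, 0.3], [0, 0, 0]], [30, [0, 0, 0.6], [0, 0, 0]], [30, [0, 0, 0.6], [0, 0, 0]], [30, [0, 0, 0], [0, 0, 0]]]}}

```text
clock: 19.8
eef_pos: [525.0, 215.9, 195.8]
tool_rot: [-3.139, -0.005, -0.051]
force: [1.2, -0.2, -0.6]
width: 29.6
gripper_force: 0.0
```

```bash
python3 bar.py z8.png; python3 look.py; python3 - <<'E'
from h import *
for n in('scene','top'):
    d=cam(n); a=dict(np.load(n+'1.npz'))
    for nm,p in dict(spare=(515,5,15)).items(): pass
    df=cv2.absdiff(cv2.cvtColor(d['img'],cv2.COLOR_RGB2GRAY),cv2.cvtColor(a['img'],cv2.COLOR_RGB2GRAY))>40
    nn,_,st,c=cv2.connectedComponentsWithStats(df.astype(np.uint8)); print(n,[(s.tolist()) for s in st[1:] if s[4]>25])
d=cam('scene'); P=cloud(d); a=dict(np.load('scene1.npz')); g=cv2.cvtColor(d['img'],cv2.COLOR_RGB2GRAY)
for v in range(152,162): print(v,g[v,354:382].tolist(),P[v,366,2].round())
E
```

```text
19.8 [525.  215.9 195.8] -0.051344753561023415 29.593635921273695 [0.05 0.   0.03] [ 1.2 -0.2 -0.6] -1.859363508374268
86 88 [ 86.9  96.2 101.4]
68 71 [75.  80.7 83.5]
19.95 [522.46779395 215.17213065 192.36129194] [-0.18224062  0.699004   -0.06013214]
tool local 138.68208101085727 409.5611257756814
scene 140 [[58.6, -18.3, 54.1], [60.0, -16.9, 55.2], [75.6, -3.8, 57.9], [90.8, 10.7, 60.9], [94.4, 13.9, 62.5]]
top 65 [[58.9, -12.7, 54.1], [60.3, -10.8, 54.6], [75.8, 3.3, 57.5], [89.7, 16.0, 61.1], [91.3, 17.6, 62.4]]
scene [[98, 0, 40, 15, 357], [157, 1, 20, 22, 49], [175, 0, 10, 6, 29], [211, 0, 15, 32, 161], [377, 0, 15, 10, 57], [353, 3, 27, 28, 586], [379, 12, 15, 23, 43], [115, 20, 15, 18, 106], [357, 31, 5, 31, 63], [180, 33, 17, 12, 67], [183, 41, 22, 19, 146], [147, 47, 12, 43, 95], [167, 50, 10, 10, 47], [189, 51, 16, 27, 176], [156, 53, 31, 27, 241], [349, 69, 39, 71, 1573], [359, 155, 14, 8, 41], [0, 160, 37, 59, 1167], [0, 213, 100, 171, 5467], [312, 213, 13, 7, 56], [282, 226, 38, 24, 314], [235, 248, 45, 20, 392], [275, 260, 19, 15, 156], [209, 295, 29, 18, 204], [0, 29
[... 1595 characters left out ...]
57 [159, 159, 162, 162, 165, 129, 50, 33, 34, 35, 68, 132, 163, 154, 149, 150, 154, 154, 152, 152, 153, 152, 150, 150, 146, 148, 150, 156] 5.0
158 [160, 161, 162, 158, 162, 57, 17, 38, 46, 35, 41, 42, 68, 129, 164, 160, 159, 156, 154, 150, 151, 151, 144, 148, 150, 149, 154, 153] 99.0
159 [161, 155, 155, 154, 165, 58, 27, 24, 36, 42, 41, 45, 32, 39, 65, 138, 169, 165, 154, 150, 150, 147, 147, 146, 153, 151, 150, 149] 98.0
160 [154, 155, 148, 151, 163, 61, 24, 31, 32, 27, 32, 44, 48, 40, 37, 38, 45, 108, 139, 157, 150, 147, 151, 151, 151, 152, 149, 156] 100.0
161 [150, 149, 148, 152, 171, 62, 26, 24, 35, 31, 27, 31, 39, 35, 49, 42, 36, 38, 26, 164, 149, 148, 153, 147, 150, 151, 156, 154] 100.0
```

View pics/z8.png

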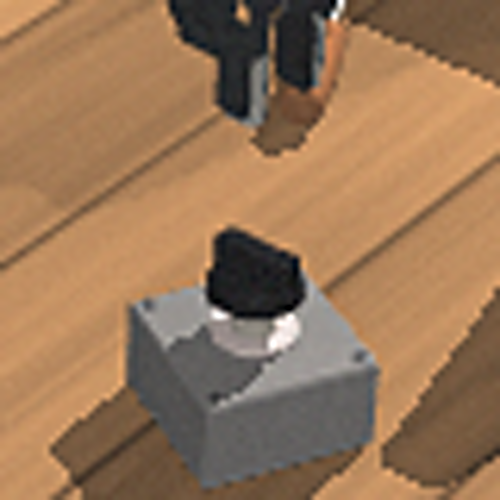

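The picture shows the head raised, with the bright shaft visible beneath it and the fingers clear at the top. Before handing in, I'll compare the head's height with the initial image.

Emit:
{"op": "send_rows", "data": {"series": [[30, [0, 0, 0.3], [0, 0, 0]], [30, [0, 0, 0], [0, 0, 0]], [30, [0, 0, 0], [0, 0, 0]], [30, [0, 0, 0], [0, 0, 0]]]}}

```text
clock: 20.6
eef_pos: [522.7, 215.2, 210.3]
tool_rot: [3.141, 0.001, -0.053]
force: [0.3, 0.2, 0.3]
width: 29.8
gripper_force: 0.0
```

```bash
python3 - <<'E'
from h import *
d=cam('scene'); a=dict(np.load('scene1.npz'))
for D in(a,d):
    g=cv2.cvtColor(D['img'],cv2.COLOR_RGB2GRAY); print([g[158:180,c].tolist() for c in (362,366,370)])
    p=cloud(D).reshape(-1,3); m=(abs(p[:,0]-523)<24)&(abs(p[:,1]-214)<24)
    q=p[m&(p[:,2]>68)&(p[:,2]<89)]; b=p[m&(p[:,2]>95)&(p[:,2]<105)]; print(len(q),q[:,2].mean(),len(b),b[:,2].mean())
# bystander check: spare cap, cup, comb, plate patches in scene view
g0,g1=[cv2.cvtColor(x['img'],cv2.COLOR_RGB2GRAY).astype(np.float32) for x in(a,d)]
for n,(u,v) in dict(spare=(317,218),cup=(357,243),comb=(279,204),plate=(169,316),metro=(436,135),driver=(375,126)).items():
    s=np.s_[v-14:v+14,u-16:u+16]; print(n,cv2.phaseCorrelate(g0[s].copy(),g1[s].copy()))
E
```

```text
[[153, 160, 69, 26, 34, 32, 30, 26, 32, 28, 31, 22, 43, 119, 111, 132, 143, 148, 131, 88, 92, 89], [32, 40, 42, 40, 43, 46, 30, 34, 27, 31, 35, 30, 16, 110, 132, 126, 128, 140, 161, 96, 80, 80], [152, 155, 178, 40, 30, 39, 46, 49, 38, 32, 30, 10, 125, 241, 229, 230, 239, 196, 147, 153, 147, 150]]
118 82.09119157381222 38 98.62943816152763
[[42, 33, 31, 34, 32, 27, 34, 29, 34, 31, 32, 20, 44, 119, 113, 136, 145, 153, 135, 92, 94, 100], [69, 34, 45, 33, 27, 27, 36, 33, 29, 41, 42, 37, 22, 115, 137, 131, 140, 145, 166, 101, 82, 82], [158, 169, 43, 37, 53, 30, 30, 34, 28, 34, 34, 10, 131, 245, 233, 234, 241, 200, 149, 155, 154, 151]]
105 82.36644269387992 46 98.68532430375662
spare ((0.023951301068329656, -0.39726199721274824), 0.6805702788134416)
cup ((0.04172937190851833, -0.0027430107228951783), 0.9951178685451547)
comb ((0.11422730659790581, 0.02665377006159453), 1.01626404710114)
plate ((0.03793734289876305, -0.2057294028968073), 0.4894098142782847)
metro ((0.04992933776513553, 0.07418609343658744), 0.9150203118721644)
driver ((0.5985019620373748, 0.054755352898871124), 0.3140835836529732)
```

The head's silhouette matches the initial image row for row, so it is fully up. The cap is home and the bystanders haven't moved. I'll hand it in.

```bash
python3 -c "
from cell import ctrl
print(ctrl.finish_job())"
```

```text
the job is handed in; nothing more can be done
None
```

I handed the job in at about 21 s on the robot's clock: the mushroom was pressed and latched, the cap pushed home against the stop bar, the mushroom turned clockwise until it sprang fully up, and the other things left where they were; no verdict came back.

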